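Rotate the skate wheels onto the fitting rack

TASK

Rotate the skate wheels, front to back: move all four from the grey wash rack to the wooden fitting rack in reverse order, one on each stud. The wheel nearest the wash rack's red toe block goes on the stud farthest from the fitting rack's red toe block, the next one on the next stud, and so on, until the wheel farthest from the one red block is nearest the other. Leave each wheel lying flat and fully down over its stud.

Things in the scene. Friction and masses are not known exactly. Their poses are not given: they have to be found in the camera images.
- wheel_blue_mid (a point): blue roller skate wheel with its bearings out, lying flat (its axle, z, upright): 57 mm diameter, 32 mm high, grey hub with a 22 mm hole right through; 90 g. The point is the wheel's centre, 16 mm above its underside. It stands on a pad of the wash rack at the start. Its turn about z does not matter.
- wheel_yellow_mid (a point): yellow roller skate wheel with its bearings out, lying flat (its axle, z, upright): 57 mm diameter, 32 mm high, grey hub with a 22 mm hole right through; 90 g. The point is the wheel's centre, 16 mm above its underside. It stands on a pad of the wash rack at the start. Its turn about z does not matter.
- wheel_green_mid (a point): green roller skate wheel with its bearings out, lying flat (its axle, z, upright): 57 mm diameter, 32 mm high, grey hub with a 22 mm hole right through; 90 g. The point is the wheel's centre, 16 mm above its underside. It stands on a pad of the wash rack at the start. Its turn about z does not matter.
- wheel_white_mid (a point): white roller skate wheel with its bearings out, lying flat (its axle, z, upright): 57 mm diameter, 32 mm high, grey hub with a 22 mm hole right through; 90 g. The point is the wheel's centre, 16 mm above its underside. It stands on a pad of the wash rack at the start. Its turn about z does not matter.
- pad_blue: fixed black pad with two blue stripes, 46 x 74 x 6 mm, on the grey wash rack: the blue wheel's place at the start. Origin: centre of its underside, 12 mm above the bench. An 8 mm stud rises 16 mm above its top, through the wheel's hole. The 4 pads lie in a row, 78 mm apart, in any order; +y runs along the row to the rack's toe end (red block, 22 mm high; black one at the other end), x across the row.
- pad_yellow: fixed black pad with two yellow stripes, 46 x 74 x 6 mm, on the grey wash rack: the yellow wheel's place at the start. Origin: centre of its underside, 12 mm above the bench. An 8 mm stud rises 16 mm above its top, through the wheel's hole. The 4 pads lie in a row, 78 mm apart, in any order; +y runs along the row to the rack's toe end (red block, 22 mm high; black one at the other end), x across the row.
- pad_green: fixed black pad with two green stripes, 46 x 74 x 6 mm, on the grey wash rack: the green wheel's place at the start. Origin: centre of its underside, 12 mm above the bench. An 8 mm stud rises 16 mm above its top, through the wheel's hole. The 4 pads lie in a row, 78 mm apart, in any order; +y runs along the row to the rack's toe end (red block, 22 mm high; black one at the other end), x across the row.
- pad_white: fixed black pad with two white stripes, 46 x 74 x 6 mm, on the grey wash rack: the white wheel's place at the start. Origin: centre of its underside, 12 mm above the bench. An 8 mm stud rises 16 mm above its top, through the wheel's hole. The 4 pads lie in a row, 78 mm apart, in any order; +y runs along the row to the rack's toe end (red block, 22 mm high; black one at the other end), x across the row.
- fit_rack: fixed, empty wooden fitting rack: bar 46 mm wide (x), 372 long (y), 12 thick. Origin: centre of its underside, on the bench. Four 8 mm studs rise 16 mm above its top face at x = 0, y = +117, +39, -39, -117 mm. A wheel set on a stud rests on the top face, its centre 28 mm above the rack's origin, and overhangs the bar by 5 mm on either side.
- toe_block: fixed red block, 46 x 24 x 22 mm, on one end of the fitting rack's top face (at y = +170 or -170 mm of the rack): it marks the rack's toe end. A black block of the same size marks the other end. Origin at the centre of its underside.

How it is judged:
By the outcome, as a careful person would: the job done as asked, in the order asked, and still so for the second after the job is handed in, with the robot touching nothing.
It also fails if it takes over 90 s, if anything falls off the work surface, if the arm or the gripper's body presses on something with over 40 N, if the wrist force passes 120 N, or if a joint passes its speed limit or range.

ROBOT

A 6-joint arm with a two-finger parallel gripper is mounted at the origin on the work surface. World frame = base frame: x ahead of the robot, y to its left, z up, the work surface at z = 0. Lengths are in m, angles in rad, forces in N, time in s.
With the tool pointing down it reaches from about 0.4 to 0.925 m from the base axis. Payload 12.5 kg.
Tool frame: the origin (TCP) lies midway between the tips of the shut fingers; the grasp point (between the pads) lies 19 mm behind it (grip_point_offset is the distance from the TCP to the grasp point, in m); z points along the fingers, y is the direction in which the jaws open and shut (so a half turn about z gives the same grasp; the last joint's range is limited). The gripper opens to 95 mm and grips with 3 to 60 N. Pads are 20 mm wide; open, the fingers measure 119 mm over their backs; the gripper's body (75 mm by 180 mm) begins 59 mm behind the grasp point.
Start: joints at [-1.289, 0.491, 1.559, -0, 1.092, -0.106], TCP at [0.236, -0.579, 0.215] pointing down, gripper open.
Joint ranges: [-3.1, 3.1], [-0.84, 2.19], [0.05, 2.79], [-1.13, 4.28], [0.06, 2.93], [-2.69, 2.69]. Speed limits (rad/s): [2.22, 2.22, 2.79, 3.14, 3.14, 3.14].

INTERFACE

Orientations are given as [roll, pitch, yaw] about the fixed x, y, z axes, in that order (R = Rz(yaw) Ry(pitch) Rx(roll)).
In Python, from rig import state, grab_frame, get_calibration, close_job, grip_point_offset gives the robot as it stands.
- The arm moves only by the tool play_rows, never from a script. Its argument "increments" is a list that holds one entry, the list of rows, each a list of 7 numbers: the shift along the tool's x, y, z in mm, then the turn, a rotation vector about the tool's x, y, z in degrees, then the closure, from 0 (fully open) to 1 (shut). In form: [[[dx, dy, dz, rx, ry, rz, gripper], ...]]. A call has 1 to 10 rows; each row shifts and turns the commanded pose from where the row before left it, along the tool's axes as they then stand; what a row does not reach is not made up. A row lasts 1/12 s, in which the tool goes at most 41.7 mm and 7.16 degrees, less where a joint would pass 70% of its speed; a pose out of reach is approached as far as the arm can. A call with a gripper value outside its range is refused whole. The fingers move at their own pace and stop on an object; "grip_force" is the grip in N (left out, the last holds). Time passes only in rows, so rows that do not move let the fingers close. It gives the time, the measured TCP pose, the force and the opening at its end, in the units of the state.
- state(): the state, without advancing time (a new reading comes with each control period).
- grab_frame(name): name is "scene" or "side" or "wrist"; returns the picture (480x640x3 uint8, blue, green, red); there is no depth.
- get_calibration(name): a dict with "fov_y" (degrees; the focal length in pixels is half the picture's height over the tangent of half this angle, whatever the lens; pixels are square), "cx", "cy" (the principal point, pixels), "position" and "orientation" of the camera in the world; the wrist camera has in their place "hand_eye" (4x4, takes a point from camera to tool coordinates, whose origin is the TCP and whose axes are the flange's). Camera axes: x right, y down, z forward; pixel columns grow to the right and rows downward; lengths in m; the calibration is good to about 2 mm. A picture is of the moment at which its call begins: read the wrist's pose just before it. get_calibration takes no time and is no camera call.
- close_job(): hands the job in, once; it reports no verdict.
The state is a dict: "t": time; "q": joint angles; "qvel": joint speeds; "joint_torque": joint torques, N m; "eef_pos": TCP position; "eef_rot": TCP orientation; "contact_force": force on the tool from outside, world axes, zero at the start; "ft_torque": the same for the moment, N m; "opening": finger opening in m.
Only numpy, scipy, OpenCV 4.12 (cv2) and the standard library are available. Lean on these libraries where they do the work, as an engineer would, in place of code of your own. Each camera call takes 0.05 s, during which the arm holds its last target.

## Working session

There is one attempt and no reset: what is moved stays moved. The work goes in short steps, Python scripts to look and compute and a tool call to move; the robot and the scene stay as the last step left them, time stands still between calls to the robot, and variables do not carry over. Pictures are saved under pics/ and viewed, and the job is handed in when it is done.

Besides the shell and the picture viewer there is one more tool, called as a command line: name --argument value ..., lists and objects as JSON in quotes. play_rows: Moves the arm, as the interface text tells. Its arguments: {"type":"object","properties":{"increments":{"type":"array","items":{"type":"array","items":{"type":"array","items":{"type":"number"}}}},"grip_force":{"type":"number"}},"required":["increments"]}

```bash
mkdir -p pics; ls; python3 - <<'E'
from rig import *
import cv2,numpy as np
print(state())
print(grip_point_offset)
for n in("scene","side","wrist"):
    print(n,get_calibration(n)); cv2.imwrite(f"pics/{n}0.png",grab_frame(n))
E
```

```text
pics
{'t': 0.0, 'q': array([-1.28861930e+00,  4.91521023e-01,  1.55946792e+00, -3.45194186e-05,
        1.09170546e+00, -1.05610801e-01]), 'qvel': array([ 0.00083823,  0.00116082, -0.00090947, -0.00033377, -0.0002856 ,
        0.00088042]), 'joint_torque': array([-1.96859124e-03, -6.12659740e+01, -2.58184272e+01,  6.91789761e-02,
        4.82332672e-02, -9.20721982e-05]), 'eef_pos': array([ 0.23627367, -0.57834203,  0.21407933]), 'eef_rot': array([-3.14049381e+00, -8.56957565e-05,  3.87803707e-01]), 'contact_force': array([ 0.43446912, -0.65094273,  0.45920704]), 'ft_torque': array([-0.00090304, -0.01477565,  0.01512818]), 'opening': 0.09531890940568785}
0.0188
scene {'fov_y': 54.36535767093771, 'cx': 316.19074997876635, 'cy': 236.7901269747803, 'position': array([0.90044706, 0.08065005, 0.62615579]), 'orientation': array([-2.56949404, -0.00833175,  1.88340566])}
side {'fov_y': 49.49968380747867, 'cx': 326.803152117266, 'cy': 236.17886553618206, 'position': array([0.30682196, 0.34675539, 0.55637243]), 'orientation': array([-2.41002272, -0.01791072, -2.54678376])}
wrist {'fov_y': 59.0515956717769, 'cx': 329.0803299104417, 'cy': 238.60211848345813, 'hand_eye': array([[-4.68715366e-04, -9.57562707e-01, -2.88224639e-01,
         8.22659323e-02],
       [ 9.99999805e-01, -5.67464946e-04,  2.59061803e-04,
        -5.77060967e-04],
       [-4.11625301e-04, -2.88224461e-01,  9.57562787e-01,
        -1.71150099e-01],
       [ 0.00000000e+00,  0.00000000e+00,  0.00000000e+00,
         1.00000000e+00]])}
```

View pics/scene0.png

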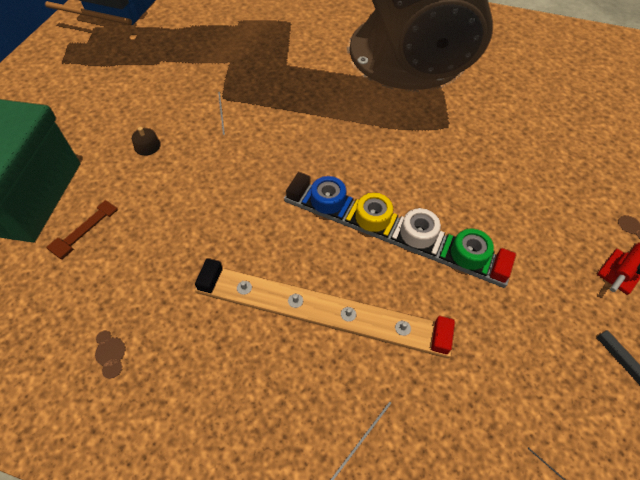

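View pics/side0.png

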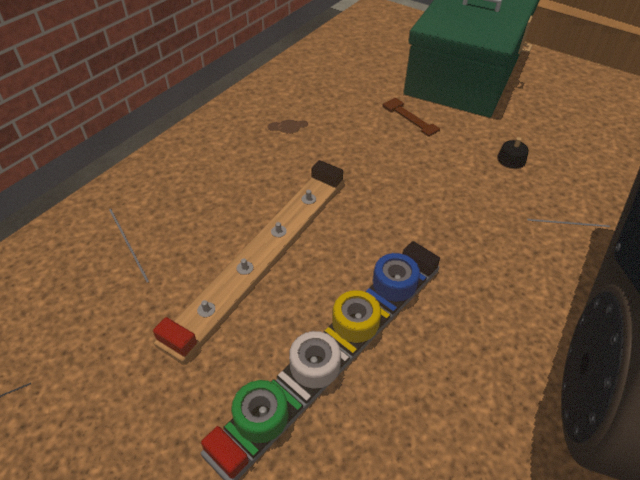

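View pics/wrist0.png

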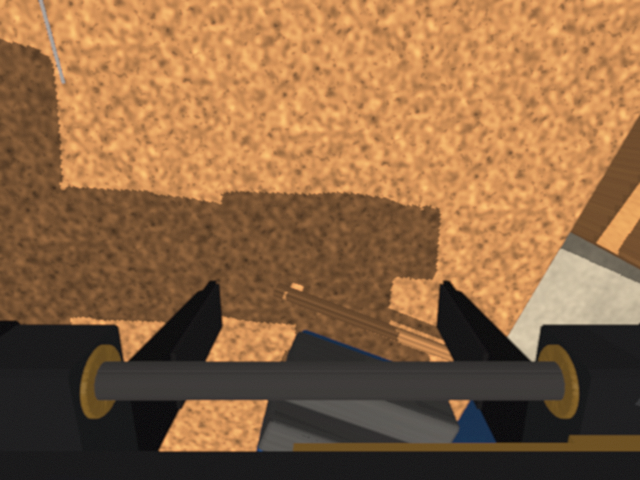

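```bash
python3 - <<'E'
import cv2
a=cv2.imread('pics/scene0.png')[165:365,180:530]; cv2.imwrite('pics/sz.png',cv2.resize(a,None,fx=2.28,fy=2.28,interpolation=2))
a=cv2.imread('pics/side0.png')[150:480,145:445]; cv2.imwrite('pics/dz.png',cv2.resize(a,None,fx=1.8,fy=1.8,interpolation=2))
E
```

```text
(no output)
```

View pics/sz.png

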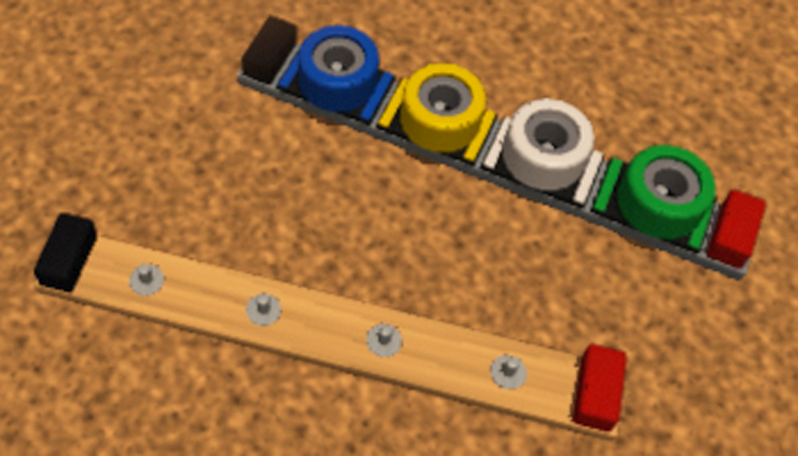

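View pics/dz.png

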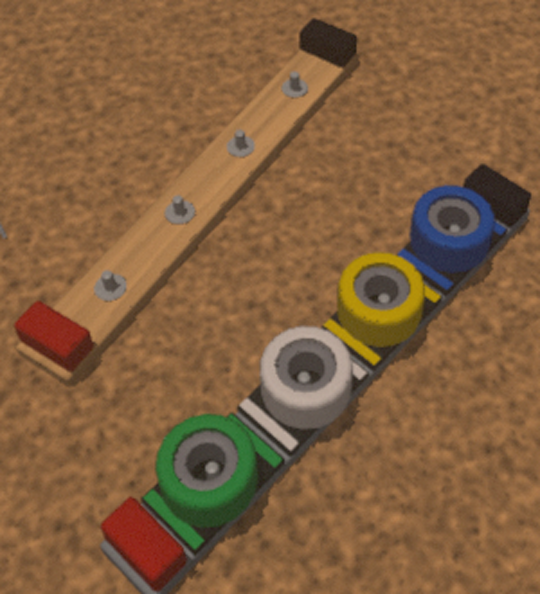

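```bash
cat > h.py <<'E'
import numpy as np
from scipy.spatial.transform import Rotation as R
from rig import *
def ray(n,uv,st=None):
    c=get_calibration(n); f=240/np.tan(np.radians(c['fov_y'])/2)
    d=np.array([(uv[0]-c['cx'])/f,(uv[1]-c['cy'])/f,1.])
    if n=='wrist':
        H=np.array(c['hand_eye']);Rt=R.from_euler('xyz',st['eef_rot']).as_matrix()
        return st['eef_pos']+Rt@H[:3,3], Rt@H[:3,:3]@d
    return np.array(c['position']),R.from_euler('xyz',c['orientation']).as_matrix()@d
def onz(r,z): p,d=r; return p+d*(z-p[2])/d[2]
def tri(rs):
    A=0;b=0
    for p,d in rs:
        d=d/np.linalg.norm(d);M=np.eye(3)-np.outer(d,d);A=A+M;b=b+M@p
    return np.linalg.solve(A,b)
E
python3 - <<'E'
from h import *
np.set_printoptions(precision=4,suppress=True)
S=lambda u:np.array(u)/2.28+[180,165]
D=lambda u:np.array(u)/1.8+[145,150]
for nm,z,a,b in [("hub",.05,[(338,58),(444,97),(549,134),(669,182)],[(454,220),(381,290),(305,366),(208,462)]),
 ("stud",.012,[(146,279),(264,309),(384,340),(509,371)],[(294,88),(240,147),(180,212),(110,287)])]:
    P=[]
    for u,v in zip(a,b):
        r1,r2=ray('scene',S(u)),ray('side',D(v)); p1,p2=onz(r1,z),onz(r2,z)
        print(nm,p1[:2],p2[:2],tri([r1,r2])); P.append((p1+p2)[:2]/2)
    P=np.array(P); print(np.linalg.norm(np.diff(P,axis=0),axis=1)); d=P[3]-P[0]
    print('mean',P.mean(0),'dir deg',np.degrees(np.arctan2(d[1],d[0])))
    m=P.mean(0);e=d/np.linalg.norm(d)
    print(P-(m+np.outer([-.117,-.039,.039,.117],e)), m+np.outer([-.117,-.039,.039,.117],e))
E
```

```text
hub [ 0.4578 -0.0375] [ 0.4493 -0.0353] [ 0.4516 -0.0397  0.0428]
hub [0.4673 0.0398] [0.4603 0.0419] [0.4623 0.0389 0.044 ]
hub [0.4749 0.1127] [0.4692 0.1146] [0.4709 0.1126 0.0449]
hub [0.4876 0.1927] [0.4794 0.1947] [0.4821 0.1933 0.0429]
[0.0779 0.0732 0.0809]
mean [0.4682 0.078 ] dir deg 82.58866171331539
[[ 0.0004  0.0017]
 [ 0.0006  0.0016]
 [-0.0012 -0.003 ]
 [ 0.0002 -0.0003]] [[ 0.4531 -0.0381]
 [ 0.4632  0.0393]
 [ 0.4733  0.1166]
 [ 0.4833  0.194 ]]
stud [ 0.639  -0.1091] [ 0.6375 -0.1099] [ 0.6382 -0.11    0.011 ]
stud [ 0.6353 -0.0305] [ 0.6336 -0.0313] [ 0.6344 -0.0313  0.0109]
stud [0.632  0.0471] [0.6301 0.0455] [0.631  0.0461 0.011 ]
stud [0.6279 0.1252] [0.6269 0.1237] [0.6274 0.1244 0.0118]
[0.0787 0.0773 0.0782]
mean [0.6328 0.0076] dir deg 92.65460834303121
[[ 0.     -0.0002]
 [-0.0001  0.0005]
 [ 0.0001 -0.0002]
 [ 0.     -0.    ]] [[ 0.6382 -0.1093]
 [ 0.6346 -0.0314]
 [ 0.631   0.0465]
 [ 0.6274  0.1245]]
```

play_rows --increments '[[[32,-21,0,0,0,0,0],[32,-21,0,0,0,0,0],[32,-21,0,0,0,0,0],[32,-21,0,0,0,0,0],[32,-21,0,0,0,0,0],[32,-21,0,0,0,0,0],[32,-21,0,0,0,0,0],[32,-21,0,0,0,0,0],[32,-21,0,0,0,0,0],[32,-21,0,0,0,0,0]]]' --grip_force 25

```text
t: 0.98
eef_pos: [0.4539, -0.2615, 0.2146]
eef_rot: [3.142, 0.0, 0.388]
contact_force: [0.4, -0.4, 0.6]
opening: 0.0952
```

play_rows --increments '[[[0,0,0,0,0,-6.6,0],[0,0,0,0,0,-6.6,0],[0,0,0,0,0,-6.6,0],[0,0,0,0,0,-6.6,0],[0,0,0,0,0,-6.6,0],[0,0,0,0,0,-6.6,0],[0,0,0,0,0,-6.6,0],[0,0,0,0,0,-6.6,0],[0,0,0,0,0,-7.0,0],[0,0,0,0,0,0,0]]]'

```text
t: 1.82
eef_pos: [0.4531, -0.2631, 0.2145]
eef_rot: [-3.141, -0.0, 1.437]
contact_force: [0.5, 0.1, 0.1]
opening: 0.0949
```

play_rows --increments '[[[36,-3,0,0,0,0,0],[36,-3,0,0,0,0,0],[36,-3,0,0,0,0,0],[36,-3,0,0,0,0,0],[36,-3,0,0,0,0,0],[36,-3,0,0,0,0,0],[36,-3,0,0,0,0,0],[36,-3,0,0,0,0,0],[36,-3,0,0,0,0,0],[0,0,0,0,0,0,0]]]'

```text
t: 2.65
eef_pos: [0.4712, 0.066, 0.2147]
eef_rot: [3.141, -0.001, 1.431]
contact_force: [0.2, -0.1, -0.2]
opening: 0.0953
```

```bash
python3 - <<'E'
from h import *
import cv2
s=state();print(s['eef_pos'],s['eef_rot']);im=grab_frame('wrist');cv2.imwrite('pics/w1.png',im)
for u in [(100,100),(320,100),(320,240),(320,300)]: print(u,onz(ray('wrist',u,s),.044))
E
```

```text
[0.47121321 0.06601442 0.21466172] [ 3.14148804e+00 -8.29393697e-04  1.43080565e+00]
(100, 100) [0.31024334 0.18026699 0.044     ]
(320, 100) [0.47729359 0.15664931 0.044     ]
(320, 240) [0.46089459 0.04561066 0.044     ]
(320, 300) [ 0.45282414 -0.00903494  0.044     ]
```

View pics/w1.png

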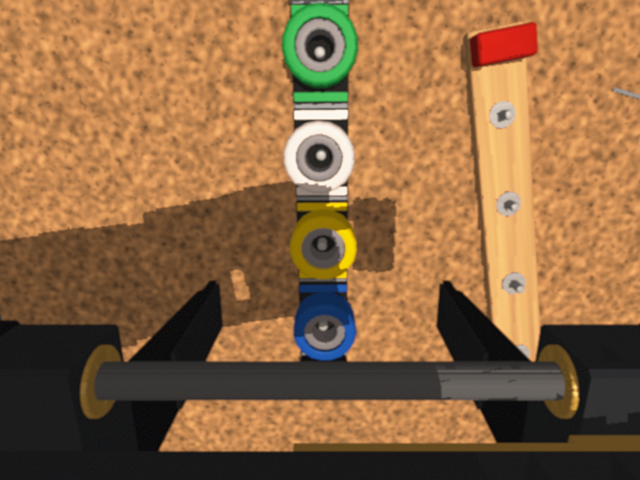

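```bash
python3 - <<'E'
from h import *
s=state();print(s['eef_pos'],np.degrees(s['eef_rot'][2]))
for u in [(320,44),(320,157),(322,244),(324,326)]: print(u,onz(ray('wrist',u,s),.044)[:2].round(4))
for u in [(502,115),(508.5,204),(514,285)]: print(u,onz(ray('wrist',u,s),.012)[:2].round(4))
E
```

```text
[0.47122554 0.06392019 0.21455484] 82.03398769097215
(320, 44) [0.4829 0.1934]
(320, 157) [0.4709 0.1118]
(322, 244) [0.462  0.0397]
(324, 326) [ 0.4527 -0.037 ]
(502, 115) [0.6275 0.1219]
(508.5, 204) [0.6316 0.0437]
(514, 285) [ 0.6353 -0.0362]
```

play_rows --increments '[[[32.5,-1.7,0,0,0,0,0],[32.5,-1.7,0,0,0,0,0],[32.5,-1.7,0,0,0,0,0],[32.5,-1.7,0,0,0,0,0],[0,0,30,0,0,0,0],[0,0,35,0,0,0,0],[0,0,35,0,0,0,0],[0,0,20,0,0,0,0],[0,0,0,0,0,0,0],[0,0,0,0,0,0,0]]]'

```text
t: 3.53
eef_pos: [0.4829, 0.1902, 0.0943]
eef_rot: [-3.14, 0.001, 1.429]
contact_force: [0.3, -0.0, 0.6]
opening: 0.0953
```

```bash
python3 - <<'E'
from h import *
import cv2
s=state();print(s['eef_pos'],s['eef_rot']);im=grab_frame('side');cv2.imwrite('pics/d1.png',im)
cv2.imwrite('pics/s1.png',grab_frame('scene'))
E
```

```text
[0.48285632 0.19021912 0.09430273] [-3.13986001e+00  8.94519032e-04  1.42862938e+00]
```

View pics/d1.png

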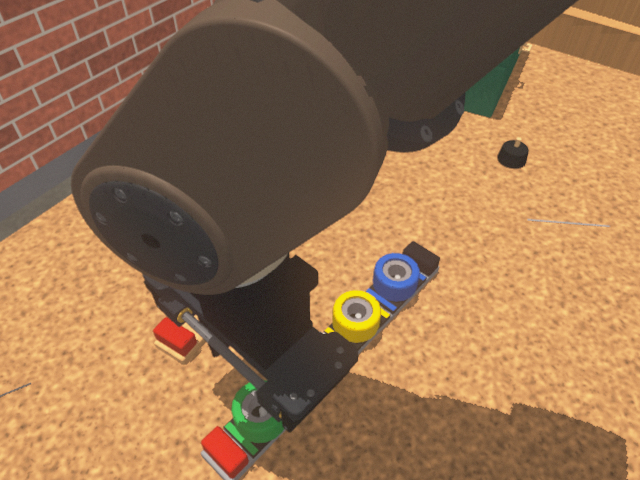

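play_rows --increments '[[[3,0,25,0,0,0,0],[0,0,30,0,0,0,0],[0,0,15,0,0,0,0],[0,0,7,0,0,0,0],[0,0,0,0,0,0,0],[0,0,0,0,0,0,1],[0,0,0,0,0,0,1],[0,0,0,0,0,0,1],[0,0,0,0,0,0,1],[0,0,0,0,0,0,1]]]'

```text
t: 4.47
eef_pos: [0.4835, 0.1941, 0.0183]
eef_rot: [3.141, -0.0, 1.431]
contact_force: [-0.4, -0.4, 0.1]
opening: 0.067
```

play_rows --increments '[[[0,0,0,0,0,0,1],[0,0,0,0,0,0,1],[0,0,0,0,0,0,1],[0,0,-5,0,0,0,1],[0,0,-5,0,0,0,1],[0,0,0,0,0,0,1]]]'

```text
t: 4.97
eef_pos: [0.4835, 0.1942, 0.0285]
eef_rot: [3.141, -0.0, 1.432]
contact_force: [-0.6, -0.7, -0.1]
opening: 0.0536
```

play_rows --increments '[[[0,0,-25,0,0,0,1],[0,0,-35,0,0,0,1],[0,0,-15,0,0,0,1],[0,0,0,0,0,0,1]]]'

```text
t: 5.3
eef_pos: [0.4845, 0.1945, 0.1058]
eef_rot: [3.136, -0.002, 1.432]
contact_force: [0.9, -0.5, -0.6]
opening: 0.0536
```

```bash
python3 - <<'E'
from h import *
import cv2
s=state();print(s['eef_pos'],s['eef_rot'],s['opening'],s['contact_force']);im=grab_frame('wrist');cv2.imwrite('pics/w2.png',im)
cv2.imwrite('pics/s2.png',grab_frame('scene'))
E
```

```text
[0.48453224 0.19447208 0.10581037] [ 3.13646038e+00 -2.04789573e-03  1.43156908e+00] 0.05360730362021078 [ 0.88526163 -0.52115705 -0.59403503]
```

View pics/w2.png

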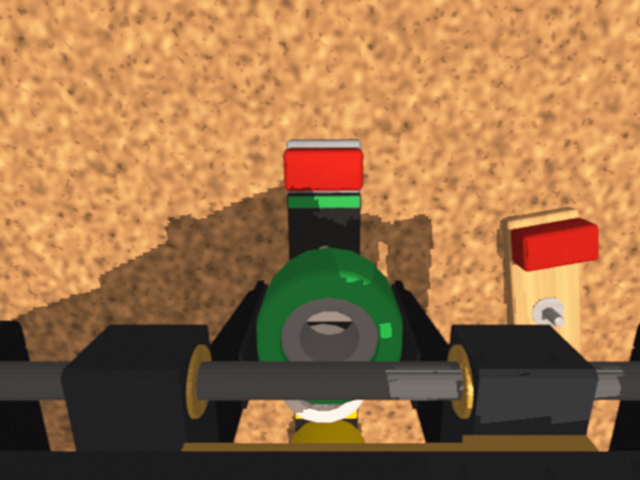

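View pics/s2.png

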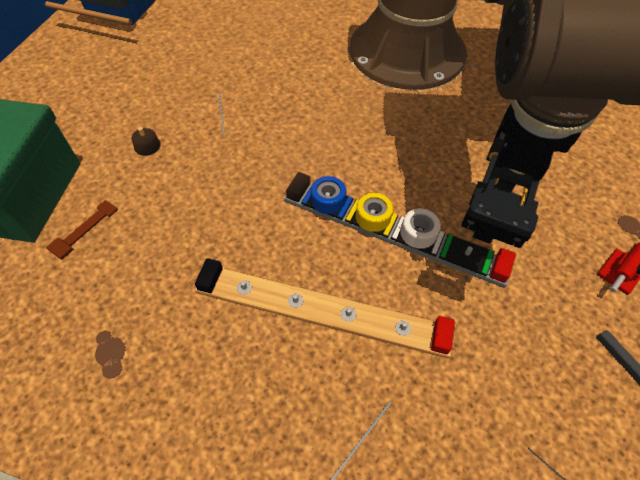

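```bash
cat >> h.py <<'E'
def go(x,y,z,yawdeg):
    "print tool-frame deltas: translation after the turn"
    s=state();Rc=R.from_euler('xyz',s['eef_rot']).as_matrix();y0=np.degrees(s['eef_rot'][2])
    Rt=R.from_euler('xyz',[np.pi,0,np.radians(yawdeg)])
    rv=np.degrees((R.from_matrix(Rc).inv()*Rt).as_rotvec())
    print('rot',rv.round(2),'| shift after turn mm',(Rt.inv().apply(np.array([x,y,z])-s['eef_pos'])*1000).round(1),'| pos',s['eef_pos'].round(4),'F',s['contact_force'].round(1),'op',s['opening'])
E
python3 - <<'E'
from h import *
s=state(); print(onz(ray('wrist',(330,337),s),.132))
go(.6382,-.110,.1058,92.65)
E
```

```text
[0.48383994 0.19502237 0.132     ]
rot [ 6.000e-02 -1.000e-02 -1.063e+01] | shift after turn mm [-310.9  140.8   -3.1] | pos [0.4832 0.1941 0.1027] F [-0.3  0.2 -0.9] op 0.05336393156941968
```

play_rows --increments '[[[0,0,0,0,0,-5.3,1],[0,0,0,0,0,-5.3,1],[-34.5,15.6,0,0,0,0,1],[-34.5,15.6,0,0,0,0,1],[-34.5,15.6,0,0,0,0,1],[-34.5,15.6,0,0,0,0,1],[-34.5,15.6,0,0,0,0,1],[-34.5,15.6,0,0,0,0,1],[-34.5,15.6,0,0,0,0,1],[-34.5,15.6,0,0,0,0,1]]]'

```text
t: 6.23
eef_pos: [0.6203, -0.0777, 0.1007]
eef_rot: [-3.139, -0.001, 1.616]
contact_force: [0.2, 0.4, -0.1]
opening: 0.0534
```

play_rows --increments '[[[-34.5,15.6,0,0,0,0,1],[0,0,0,0,0,0,1],[0,0,0,0,0,0,1],[0,0,0,0,0,0,1]]]'

```text
t: 6.57
eef_pos: [0.6366, -0.1093, 0.1009]
eef_rot: [-3.139, -0.001, 1.616]
contact_force: [-0.4, 0.8, -1.3]
opening: 0.0536
```

```bash
python3 - <<'E'
from h import *
import cv2
go(.6382,-.110,.013,92.65)
cv2.imwrite('pics/s3.png',grab_frame('scene')); cv2.imwrite('pics/d3.png',grab_frame('side'))
go(.6382,-.110,.013,92.65)
E
```

```text
rot [-0.16 -0.06 -0.06] | shift after turn mm [-0.8  1.6 87.9] | pos [ 0.6366 -0.1093  0.1009] F [-0.4  0.8 -1.3] op 0.05357403874693513
rot [-0.1  -0.03  0.03] | shift after turn mm [-1.6  1.3 88.8] | pos [ 0.6369 -0.1084  0.1018] F [-0.1  0.4 -0.5] op 0.053511982746283215
```

View pics/s3.png

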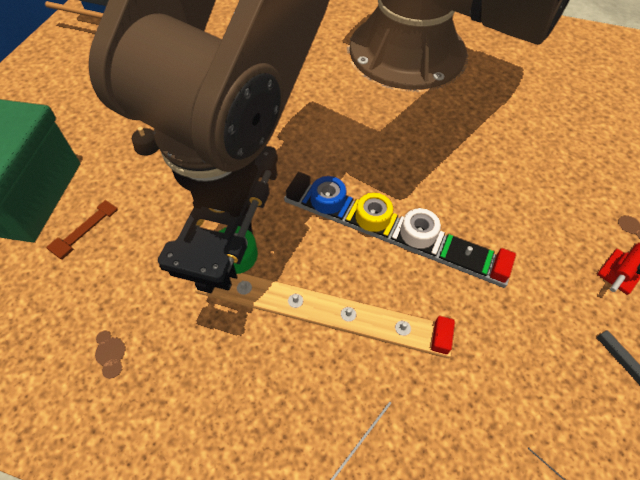

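View pics/d3.png

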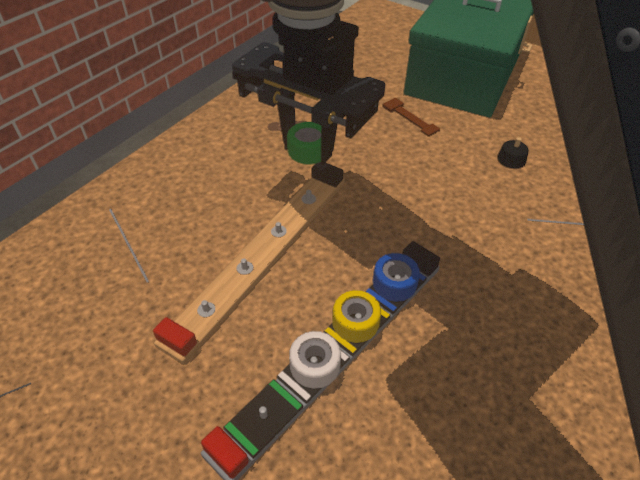

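play_rows --increments '[[[-1,1.5,25,0,0,0,1],[0,0,30,0,0,0,1],[0,0,12,0,0,0,1],[0,0,0,0,0,0,1],[0,0,6,0,0,0,1],[0,0,6,0,0,0,1],[0,0,5,0,0,0,1],[0,0,3,0,0,0,1],[0,0,0,0,0,0,1],[0,0,0,0,0,0,1]]]'

```text
t: 7.5
eef_pos: [0.6393, -0.1107, 0.0159]
eef_rot: [3.141, 0.0, 1.616]
contact_force: [-0.2, 1.1, -1.1]
opening: 0.0532
```

play_rows --increments '[[[0,0,2,0,0,0,1],[0,0,1,0,0,0,1],[0,0,0,0,0,0,1]]]'

```text
t: 7.75
eef_pos: [0.6391, -0.1106, 0.0126]
eef_rot: [3.142, 0.0, 1.616]
contact_force: [-0.2, -0.2, -0.5]
opening: 0.053
```

play_rows --increments '[[[0,0,0,0,0,0,0],[0,0,0,0,0,0,0],[0,0,0,0,0,0,0],[0,0,0,0,0,0,0],[0,0,0,0,0,0,0],[0,0,0,0,0,0,0],[0,0,-15,0,0,0,0],[0,0,-30,0,0,0,0],[0,0,-35,0,0,0,0],[0,0,-20,0,0,0,0]]]'

```text
t: 8.58
eef_pos: [0.6399, -0.1108, 0.1158]
eef_rot: [3.139, 0.001, 1.616]
contact_force: [-0.2, 0.9, 0.4]
opening: 0.0953
```

```bash
python3 - <<'E'
from h import *
import cv2
go(.471,.1125,.113,82.5)
cv2.imwrite('pics/d4.png',grab_frame('side'))
E
```

```text
rot [ 0.15  0.04 10.12] | shift after turn mm [ 199.3 -196.6    2.8] | pos [ 0.6399 -0.1108  0.1158] F [-0.2  0.9  0.4] op 0.09532065346416009
```

View pics/d4.png

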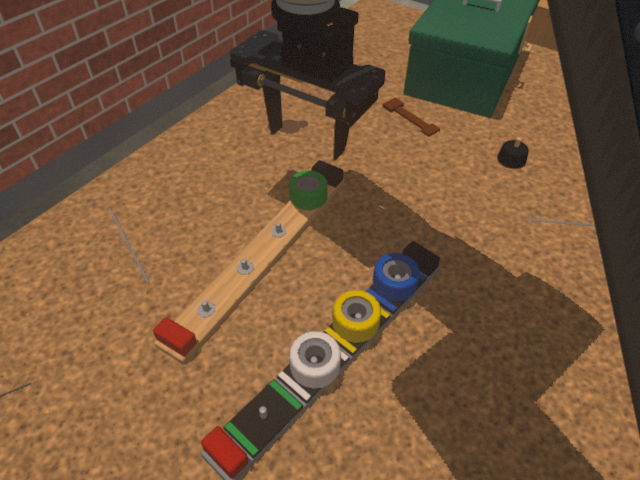

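play_rows --increments '[[[0,0,0,0,0,5,0],[0,0,0,0,0,5.1,0],[25,-24.6,0,0,0,0,0],[25,-24.6,0,0,0,0,0],[25,-24.6,0,0,0,0,0],[25,-24.6,0,0,0,0,0],[25,-24.6,0,0,0,0,0],[25,-24.6,0,0,0,0,0],[25,-24.6,0,0,0,0,0],[25,-24.6,0,0,0,0,0]]]'

```text
t: 9.47
eef_pos: [0.4689, 0.1144, 0.1126]
eef_rot: [3.141, 0.0, 1.44]
contact_force: [0.5, -0.4, 0.1]
opening: 0.0953
```

play_rows --increments '[[[0,0,0,0,0,0,0],[0,0,0,0,0,0,0],[0,0,0,0,0,0,0]]]'

```text
t: 9.72
eef_pos: [0.4707, 0.1132, 0.1127]
eef_rot: [3.141, -0.0, 1.441]
contact_force: [0.1, -0.2, 0.9]
opening: 0.0952
```

```bash
python3 - <<'E'
from h import *
import cv2
go(.471,.1125,.018,82.5)
cv2.imwrite('pics/s5.png',grab_frame('scene'))
go(.471,.1125,.018,82.5)
E
```

```text
rot [ 0.05 -0.    0.05] | shift after turn mm [-0.7  0.4 94.7] | pos [0.4707 0.1132 0.1127] F [ 0.1 -0.2  0.9] op 0.09523409234600322
rot [ 0.04  0.   -0.  ] | shift after turn mm [-0.3  0.2 94.6] | pos [0.4709 0.1128 0.1126] F [ 0.1 -0.3 -0.2] op 0.09510498971131942
```

View pics/s5.png

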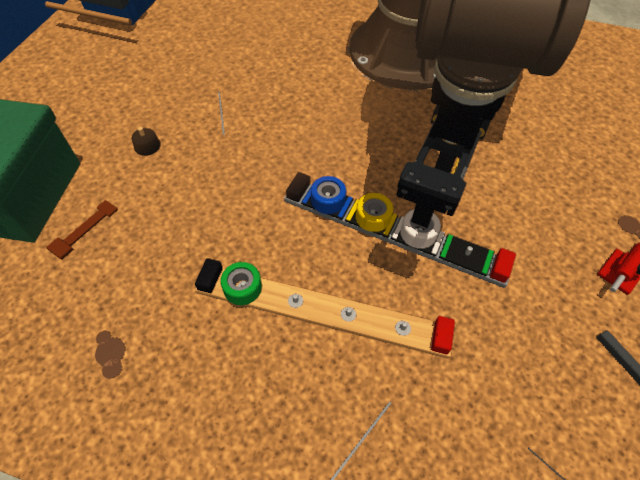

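play_rows --increments '[[[0,0,25,0,0,0,0],[0,0,35,0,0,0,0],[0,0,25,0,0,0,0],[0,0,9.5,0,0,0,0],[0,0,0,0,0,0,0],[0,0,0,0,0,0,1],[0,0,0,0,0,0,1],[0,0,0,0,0,0,1],[0,0,0,0,0,0,1],[0,0,0,0,0,0,1]]]'

```text
t: 10.6
eef_pos: [0.4705, 0.1134, 0.0189]
eef_rot: [3.14, -0.0, 1.44]
contact_force: [-0.1, 0.1, 0.2]
opening: 0.0672
```

play_rows --increments '[[[0,0,0,0,0,0,1],[0,0,0,0,0,0,1],[0,0,0,0,0,0,1],[0,0,0,0,0,0,1],[0,0,-10,0,0,0,1],[0,0,-30,0,0,0,1],[0,0,-30,0,0,0,1],[0,0,-15,0,0,0,1],[0,0,0,0,0,0,1],[0,0,0,0,0,0,1]]]'

```text
t: 11.43
eef_pos: [0.4702, 0.1133, 0.1039]
eef_rot: [3.14, -0.0, 1.44]
contact_force: [-0.3, -0.8, -0.8]
opening: 0.0522
```

```bash
python3 - <<'E'
from h import *
import cv2
cv2.imwrite('pics/w6.png',grab_frame('wrist'))
go(.6346,-.0318,.103,92.65)
E
```

```text
rot [ -0.     0.   -10.13] | shift after turn mm [-152.5  157.9   -0. ] | pos [0.4698 0.1133 0.103 ] F [-0.4  0.5 -0.6] op 0.05240317797842934
```

View pics/w6.png

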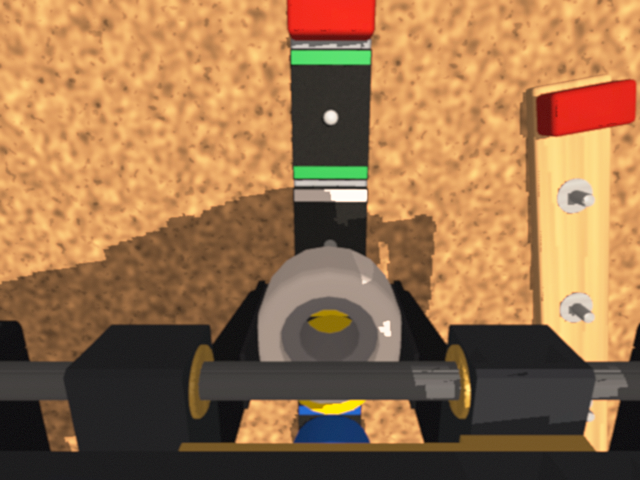

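play_rows --increments '[[[0,0,0,0,0,-5,1],[0,0,0,0,0,-5.1,1],[-25.4,26.3,0,0,0,0,1],[-25.4,26.3,0,0,0,0,1],[-25.4,26.3,0,0,0,0,1],[-25.4,26.3,0,0,0,0,1],[-25.4,26.3,0,0,0,0,1],[-25.4,26.3,0,0,0,0,1],[0,0,0,0,0,0,1],[0,0,0,0,0,0,1]]]'

```text
t: 12.32
eef_pos: [0.6346, -0.0329, 0.1008]
eef_rot: [-3.139, -0.001, 1.614]
contact_force: [-0.3, -0.4, -2.1]
opening: 0.0519
```

```bash
python3 - <<'E'
from h import *
import cv2
cv2.imwrite('pics/d7.png',grab_frame('side'))
go(.6346,-.0318,.012,92.65)
E
```

```text
rot [-0.2  -0.04 -0.08] | shift after turn mm [ 0.1  0.9 89.1] | pos [ 0.6337 -0.0319  0.1011] F [-0.4  0.8 -0.8] op 0.05242334491768627
```

View pics/d7.png

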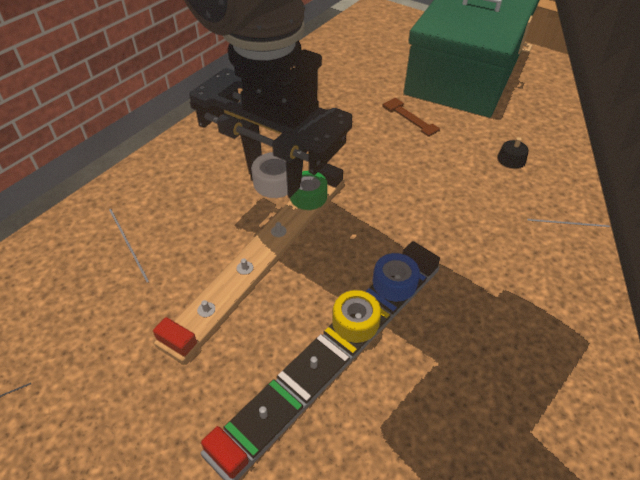

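play_rows --increments '[[[0,0.5,25,0,0,0,1],[0,0,30,0,0,0,1],[0,0,12,0,0,0,1],[0,0,0,0,0,0,1],[0,0,6,0,0,0,1],[0,0,6,0,0,0,1],[0,0,5,0,0,0,1],[0,0,3,0,0,0,1],[0,0,2,0,0,0,1],[0,0,0,0,0,0,1]]]'

```text
t: 13.2
eef_pos: [0.6351, -0.0317, 0.014]
eef_rot: [-3.142, 0.0, 1.616]
contact_force: [-0.7, -0.2, -0.3]
opening: 0.0521
```

play_rows --increments '[[[0,0,0,0,0,0,1],[0,0,0,0,0,0,1]]]'

```text
t: 13.37
eef_pos: [0.6353, -0.0317, 0.0144]
eef_rot: [3.141, 0.0, 1.617]
contact_force: [-1.2, -0.8, -0.5]
opening: 0.0525
```

play_rows --increments '[[[0,0,1.5,0,0,0,1],[0,0,0,0,0,0,0],[0,0,0,0,0,0,0],[0,0,0,0,0,0,0],[0,0,0,0,0,0,0],[0,0,0,0,0,0,0],[0,0,0,0,0,0,0],[0,0,-20,0,0,0,0],[0,0,-40,0,0,0,0],[0,0,-40,0,0,0,0]]]'

```text
t: 14.2
eef_pos: [0.6343, -0.0316, 0.1126]
eef_rot: [-3.138, -0.001, 1.616]
contact_force: [0.7, 0.5, 0.2]
opening: 0.0947
```

```bash
python3 - <<'E'
from h import *
go(.4622,.039,.113,82.5)
E
```

```text
rot [-0.18 -0.02 10.11] | shift after turn mm [  47.6 -179.9   -0.4] | pos [ 0.6343 -0.0316  0.1126] F [0.7 0.5 0.2] op 0.0946893463416368
```

play_rows --increments '[[[0,0,0,0,0,5,0],[0,0,0,0,0,5.1,0],[8,-30,0,0,0,0,0],[8,-30,0,0,0,0,0],[8,-30,0,0,0,0,0],[8,-30,0,0,0,0,0],[8,-30,0,0,0,0,0],[8,-30,0,0,0,0,0],[0,0,0,0,0,0,0],[0,0,0,0,0,0,0]]]'

```text
t: 15.03
eef_pos: [0.4624, 0.0398, 0.1131]
eef_rot: [3.141, 0.0, 1.441]
contact_force: [0.6, 0.7, 1.0]
opening: 0.0954
```

```bash
python3 - <<'E'
from h import *
import cv2
cv2.imwrite('pics/s8.png',grab_frame('scene'))
cv2.imwrite('pics/d8.png',grab_frame('side'))
go(.4622,.039,.018,82.5)
E
```

```text
rot [0.09 0.   0.02] | shift after turn mm [-0.4 -1.8 94.9] | pos [0.464  0.0391 0.1129] F [ 0.8 -0.4  0.5] op 0.09473093713661784
```

View pics/s8.png

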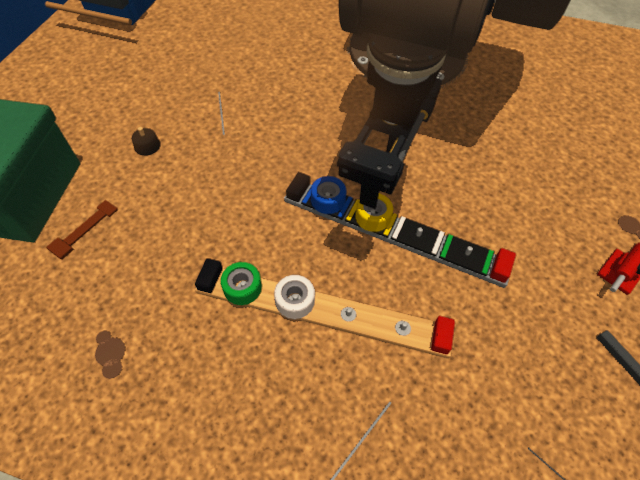

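View pics/d8.png

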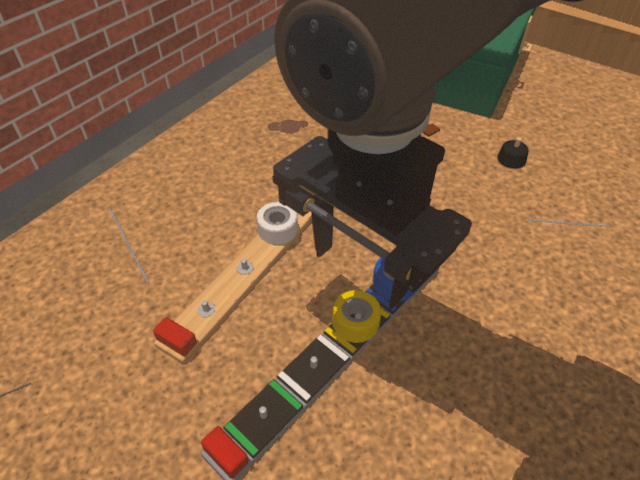

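White is seated at scene (295,297), flat over its stud. Now the yellow wheel.

play_rows --increments '[[[0,-1,25,0,0,0,0],[0,0,35,0,0,0,0],[0,0,25,0,0,0,0],[0,0,9.5,0,0,0,0],[0,0,0,0,0,0,0],[0,0,0,0,0,0,1],[0,0,0,0,0,0,1],[0,0,0,0,0,0,1],[0,0,0,0,0,0,1],[0,0,0,0,0,0,1]]]'

```text
t: 15.97
eef_pos: [0.4624, 0.0395, 0.0189]
eef_rot: [3.14, -0.0, 1.44]
contact_force: [-0.3, -0.9, -0.0]
opening: 0.0673
```

play_rows --increments '[[[0,0,0,0,0,0,1],[0,0,0,0,0,0,1],[0,0,0,0,0,0,1],[0,0,0,0,0,0,1],[0,0,-10,0,0,0,1],[0,0,-30,0,0,0,1],[0,0,-30,0,0,0,1],[0,0,-15,0,0,0,1],[0,0,0,0,0,0,1],[0,0,0,0,0,0,1]]]'

```text
t: 16.8
eef_pos: [0.4621, 0.0395, 0.1034]
eef_rot: [3.14, -0.0, 1.44]
contact_force: [0.4, 0.9, -1.4]
opening: 0.053
```

```bash
python3 - <<'E'
from h import *
import cv2
cv2.imwrite('pics/w9.png',grab_frame('wrist'))
go(.631,.0458,.103,92.65)
E
```

```text
rot [-1.000e-02  0.000e+00 -1.013e+01] | shift after turn mm [ -1.5 169.4  -0.4] | pos [0.4617 0.0395 0.1026] F [ 0.6 -0.5 -0.9] op 0.05307250543153416
```

View pics/w9.png

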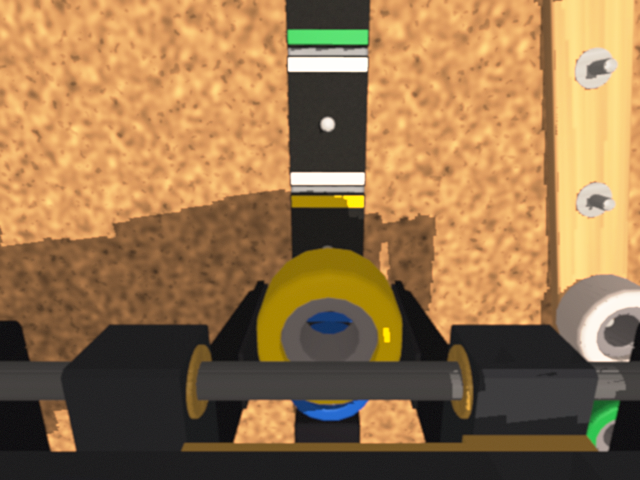

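Yellow is held level, hub at (330,337) as before.

play_rows --increments '[[[0,0,0,0,0,-5,1],[0,0,0,0,0,-5.1,1],[0,28,0,0,0,0,1],[0,28,0,0,0,0,1],[0,28,0,0,0,0,1],[0,28,0,0,0,0,1],[0,28,0,0,0,0,1],[-1.5,29,0,0,0,0,1],[0,0,0,0,0,0,1],[0,0,0,0,0,0,1]]]'

```text
t: 17.68
eef_pos: [0.6308, 0.0456, 0.1005]
eef_rot: [-3.138, -0.0, 1.616]
contact_force: [0.8, -0.0, -1.7]
opening: 0.0531
```

```bash
python3 - <<'E'
from h import *
import cv2
cv2.imwrite('pics/d10.png',grab_frame('side'))
go(.631,.0458,.012,92.65)
E
```

```text
rot [-0.2  -0.01 -0.03] | shift after turn mm [ 0.1  1.1 88.9] | pos [0.6299 0.0457 0.1009] F [-0.9 -0.1 -0.5] op 0.053519269291572975
```

View pics/d10.png

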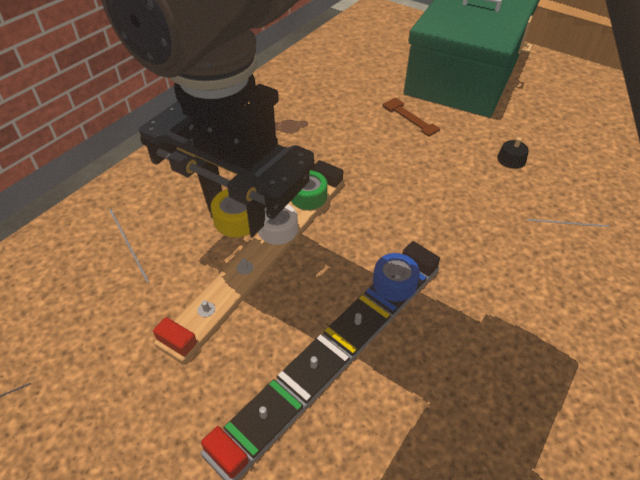

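play_rows --increments '[[[0,0.5,25,0,0,0,1],[0,0,30,0,0,0,1],[0,0,12,0,0,0,1],[0,0,0,0,0,0,1],[0,0,6,0,0,0,1],[0,0,6,0,0,0,1],[0,0,5,0,0,0,1],[0,0,3,0,0,0,1],[0,0,2,0,0,0,1],[0,0,0,0,0,0,1]]]'

```text
t: 18.57
eef_pos: [0.6313, 0.0457, 0.014]
eef_rot: [-3.142, 0.0, 1.617]
contact_force: [0.1, 0.1, -1.7]
opening: 0.0534
```

play_rows --increments '[[[0,0,1.5,0,0,0,1],[0,0,0,0,0,0,1],[0,0,0,0,0,0,0],[0,0,0,0,0,0,0],[0,0,0,0,0,0,0],[0,0,0,0,0,0,0],[0,0,0,0,0,0,0],[0,0,0,0,0,0,0],[0,0,-20,0,0,0,0],[0,0,-40,0,0,0,0]]]'

```text
t: 19.4
eef_pos: [0.6292, 0.0457, 0.0693]
eef_rot: [-3.134, -0.0, 1.616]
contact_force: [0.2, 0.5, 0.9]
opening: 0.0943
```

play_rows --increments '[[[0,0,-40,0,0,0,0],[0,0,0,0,0,0,0],[0,0,0,0,0,0,0]]]'

```text
t: 19.65
eef_pos: [0.6323, 0.0457, 0.1149]
eef_rot: [3.137, 0.0, 1.617]
contact_force: [-0.1, 0.5, -1.0]
opening: 0.0955
```

```bash
python3 - <<'E'
from h import *
go(.452,-.0388,.113,82.5)
E
```

```text
rot [ 0.25  0.   10.12] | shift after turn mm [-107.3 -167.7    1.9] | pos [0.6323 0.0457 0.1149] F [-0.1  0.5 -1. ] op 0.09549594133731792
```

play_rows --increments '[[[0,0,0,0,0,5,0],[0,0,0,0,0,5.1,0],[-18,-28,0,0,0,0,0],[-18,-28,0,0,0,0,0],[-18,-28,0,0,0,0,0],[-18,-28,0,0,0,0,0],[-18,-28,0,0,0,0,0],[-18,-28,0,0,0,0,0],[0,0,0,0,0,0,0],[0,0,0,0,0,0,0]]]'

```text
t: 20.48
eef_pos: [0.4494, -0.0399, 0.112]
eef_rot: [-3.14, -0.0, 1.439]
contact_force: [0.8, -0.2, 0.2]
opening: 0.0953
```

```bash
python3 - <<'E'
from h import *
import cv2
cv2.imwrite('pics/s11.png',grab_frame('scene'))
go(.452,-.0388,.018,82.5)
E
```

```text
rot [-0.03 -0.   -0.04] | shift after turn mm [ 1.1  1.2 94.1] | pos [ 0.4507 -0.0397  0.1121] F [ 0.9  0.8 -0.3] op 0.0948377749910149
```

View pics/s11.png

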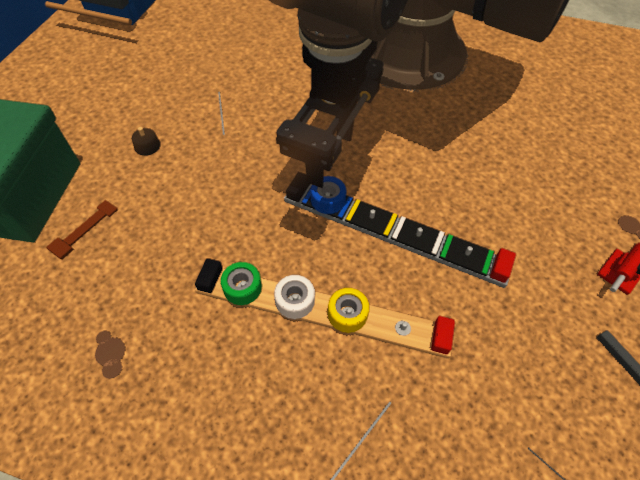

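Yellow is seated at (348,309). Now the blue wheel.

play_rows --increments '[[[1,0.5,25,0,0,0,0],[0,0,35,0,0,0,0],[0,0,25,0,0,0,0],[0,0,9,0,0,0,0],[0,0,0,0,0,0,0],[0,0,0,0,0,0,1],[0,0,0,0,0,0,1],[0,0,0,0,0,0,1],[0,0,0,0,0,0,1],[0,0,0,0,0,0,1]]]'

```text
t: 21.37
eef_pos: [0.4518, -0.0387, 0.0194]
eef_rot: [3.14, 0.0, 1.44]
contact_force: [-1.2, -1.1, 1.0]
opening: 0.067
```

play_rows --increments '[[[0,0,0,0,0,0,1],[0,0,0,0,0,0,1],[0,0,0,0,0,0,1],[0,0,0,0,0,0,1],[0,0,-10,0,0,0,1],[0,0,-30,0,0,0,1],[0,0,-30,0,0,0,1],[0,0,-15,0,0,0,1],[0,0,0,0,0,0,1],[0,0,0,0,0,0,1]]]'

```text
t: 22.2
eef_pos: [0.4515, -0.0386, 0.1039]
eef_rot: [3.14, 0.0, 1.44]
contact_force: [-0.5, -0.1, -1.2]
opening: 0.0534
```

```bash
python3 - <<'E'
from h import *
import cv2
cv2.imwrite('pics/w12.png',grab_frame('wrist'))
go(.6274,.1240,.103,92.65)
E
```

```text
rot [-1.000e-02  0.000e+00 -1.013e+01] | shift after turn mm [154.2 183.7   0.2] | pos [ 0.4511 -0.0385  0.1032] F [-0.2  0.  -1.9] op 0.05341845150523296
```

View pics/w12.png

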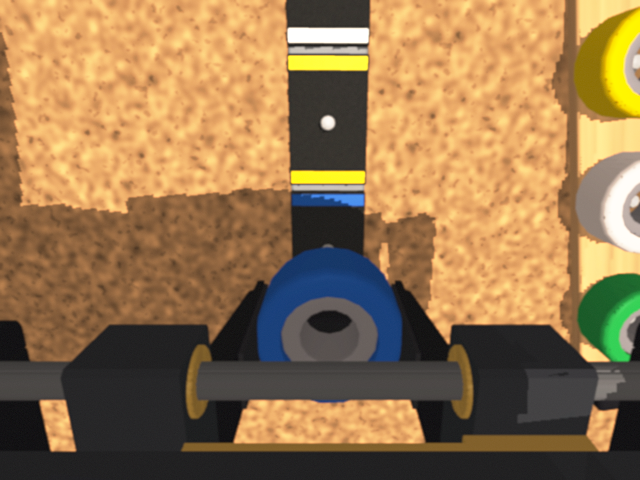

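Blue is held level, hub at (330,336).

play_rows --increments '[[[0,0,0,0,0,-5,1],[0,0,0,0,0,-5.1,1],[22,26,0,0,0,0,1],[22,26,0,0,0,0,1],[22,26,0,0,0,0,1],[22,26,0,0,0,0,1],[22,26,0,0,0,0,1],[22,26,0,0,0,0,1],[22,27,0,0,0,0,1],[0,0,0,0,0,0,1]]]'

```text
t: 23.08
eef_pos: [0.63, 0.1271, 0.1012]
eef_rot: [3.141, -0.0, 1.619]
contact_force: [-0.7, 0.2, -1.0]
opening: 0.053
```

play_rows --increments '[[[0,0,0,0,0,0,1],[0,0,0,0,0,0,1]]]'

```text
t: 23.25
eef_pos: [0.626, 0.1234, 0.1017]
eef_rot: [-3.138, 0.0, 1.617]
contact_force: [-0.0, 0.6, -0.8]
opening: 0.0533
```

```bash
python3 - <<'E'
from h import *
import cv2
cv2.imwrite('pics/d13.png',grab_frame('side'))
go(.6274,.1240,.012,92.65)
E
```

```text
rot [-0.16  0.02 -0.05] | shift after turn mm [ 0.9  1.5 90.2] | pos [0.626  0.123  0.1022] F [-0.3  0.  -0.1] op 0.053466388633046126
```

View pics/d13.png

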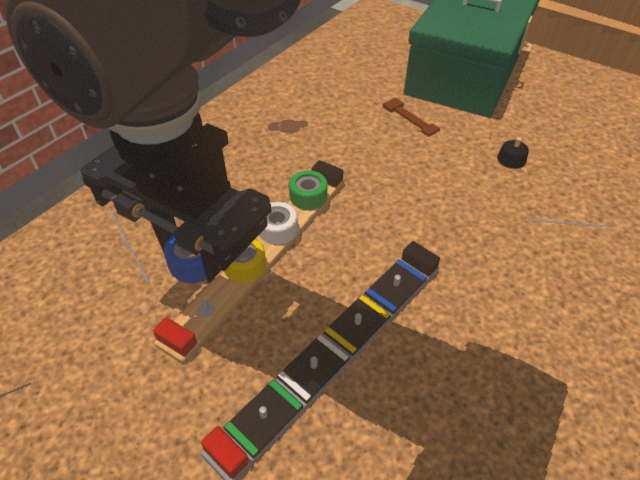

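play_rows --increments '[[[0.5,0.7,25,0,0,0,1],[0,0,30,0,0,0,1],[0,0,12,0,0,0,1],[0,0,0,0,0,0,1],[0,0,6,0,0,0,1],[0,0,6,0,0,0,1],[0,0,5,0,0,0,1],[0,0,3,0,0,0,1],[0,0,2,0,0,0,1],[0,0,0,0,0,0,1]]]'

```text
t: 24.13
eef_pos: [0.6278, 0.1242, 0.0145]
eef_rot: [-3.142, 0.0, 1.617]
contact_force: [-0.4, -0.2, -0.1]
opening: 0.0528
```

play_rows --increments '[[[0,0,1.5,0,0,0,1],[0,0,0,0,0,0,1],[0,0,0,0,0,0,0],[0,0,0,0,0,0,0],[0,0,0,0,0,0,0],[0,0,0,0,0,0,0],[0,0,0,0,0,0,0],[0,0,0,0,0,0,0],[0,0,-20,0,0,0,0],[0,0,-40,0,0,0,0]]]'

```text
t: 24.97
eef_pos: [0.6256, 0.1239, 0.0698]
eef_rot: [-3.134, 0.0, 1.616]
contact_force: [0.3, 0.1, 0.0]
opening: 0.0942
```

play_rows --increments '[[[0,0,-40,0,0,0,0],[0,0,-30,0,0,0,0],[0,-35,-30,0,0,0,0],[0,-35,0,0,0,0,0],[0,-35,0,0,0,0,0],[0,-35,0,0,0,0,0],[0,-35,0,0,0,0,0],[0,0,0,0,0,0,0],[0,0,0,0,0,0,0],[0,0,0,0,0,0,0]]]'

```text
t: 25.8
eef_pos: [0.4572, 0.1164, 0.1707]
eef_rot: [3.14, -0.0, 1.617]
contact_force: [0.7, -0.2, -0.7]
opening: 0.0952
```

```bash
python3 - <<'E'
from h import *
import cv2
a=grab_frame('scene');b=grab_frame('side')
cv2.imwrite('pics/s14.png',a);cv2.imwrite('pics/s14z.png',cv2.resize(a[240:380,190:470],None,fx=2.8,fy=2.8,interpolation=2))
cv2.imwrite('pics/d14.png',b)
print(state()['t'],state()['eef_pos'])
E
```

```text
25.9 [0.45745611 0.11634533 0.17022675]
```

View pics/s14z.png

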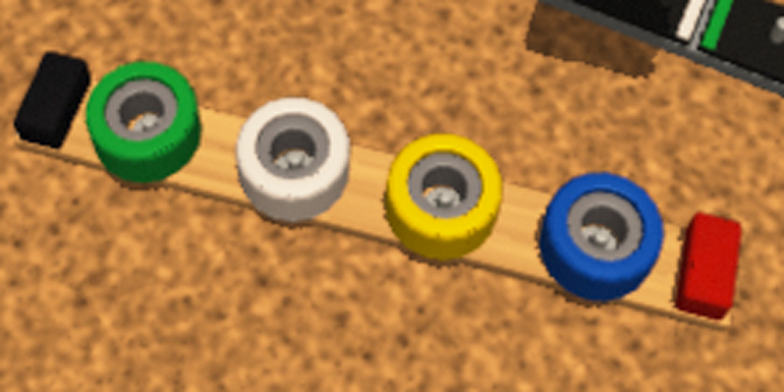

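View pics/d14.png

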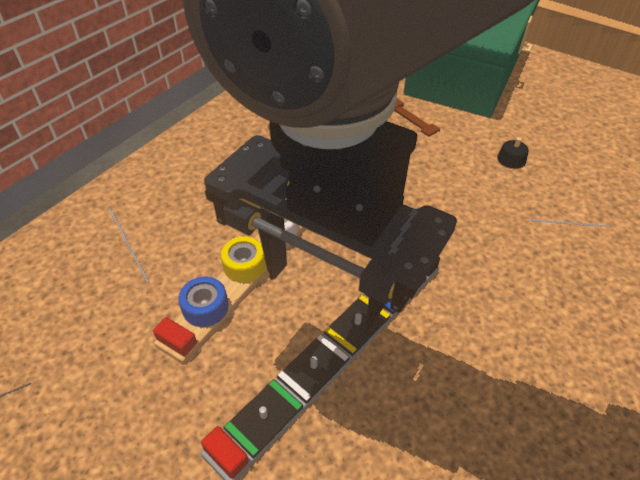

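All four wheels lie flat, with the studs visible in their holes. From black to red they are green, white, yellow, blue, and the gripper is clear.

```bash
python3 -c "
from rig import *
print(close_job())"
```

```text
the job is handed in; nothing more can be done
None
```

All four wheels are on the fitting rack in reverse order, and the job is handed in at about 26 s of the 90 s allowed. On the wash rack the order from the red block was green, white, yellow, blue. On the fitting rack green is now farthest from the red block, then white, then yellow, with blue nearest it.

- **Final check:** the last scene picture shows every wheel lying flat on the bar with its stud inside the hole, and the open gripper well clear. The last side picture agrees for yellow and blue. The gripper hid green and most of white in it, but earlier side pictures showed both seated.
- **Forces:** the contact force readings stayed within about 2 N throughout.
- **Readings that disagreed:**
  - The gripper read about 53 mm on the 57 mm wheels, though all four lifted level and were centred.
  - Camera positions differed by about 2 mm, which is within the roughly 7 mm of play around each stud.

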